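# Thread the guide rod through both bushings of a lathe bracket and hold it

### The job

Take the longest of the three turned shafts, the plain guide rod, out of the drilled wooden block and thread it straight down through the upper and then the lower bushing of the cast bracket until about 15 mm of it shows below the lower bushing, without ever letting it down onto the iron plate underneath. Nothing but your grip keeps it from sliding through, so finish still holding it there, upright and still, spanning both bushings, for the lock screw to be fitted. Leave the other shafts and everything else on the bench where they are.

Things in the scene. Friction and masses are not known exactly. Their poses are not given: they have to be found in the camera images.
- guide_rod: Guide rod: plain bright steel bar, 16 mm thick, 170 mm long, about 0.27 kg, the longest of the three shafts; it stands upright in one of the wooden block's holes (which one varies). Its lower end tapers to 10 mm over the last 4 mm; a fine groove rings it 10 mm below the top and does not hinder gripping. Origin: centre of the lower end face; z runs up the rod, top at 170 mm.
- rack: Drilled block of pale wood, fixed, 76 (x) by 200 (y) by 50 mm high; origin: centre of its underside. Three upright holes, 18 mm wide and 35 mm deep, in a row at y = -62, 0, +62 mm; in each a shaft stands on the hole's floor, 15 mm above the bench. A grip across the row (fingers closing along the block's x) stays clear of the neighbours.
- bracket: Green cast C-shaped bracket on an iron plate, fixed. Origin: on the bushings' common upright axis, at bench level. Plate: x -75 to 75, y -50 to 130 mm, top 18 mm up. Two 44 mm round bosses on the axis (58 to 83 and 115 to 140 mm up) on arms from a back wall (y 45 to 63, x -31 to 31 mm, to 140 mm up); other sides open. Nothing stands above 143 mm, so the gripper may be over it at any yaw.
- upper_bush (a point): Centre of the upper bushing's mouth, 143 mm above the bench (top of its 36 mm flange). Both bronze bushings are 28 mm long with an 18 mm bore right through, widened to 22 mm in the top 3 mm, the flange standing 3 mm above the boss. Axes as the bracket's, z up.
- lower_bush (a point): Centre of the lower bushing's lower end, where the rod comes out: 58 mm above the bench, 40 mm above the plate, 85 mm below the upper bushing's mouth; the lower bushing's own mouth is 28 mm above this point. Axes as the bracket's, z up.
- short_shaft: Plain steel shaft like the guide rod but only 115 mm long, standing in the wooden block; too short, leave it. Origin: centre of its lower end.
- shouldered_shaft: Steel shaft 16 mm in diameter, 140 mm long, with a 26 mm collar 62 to 74 mm above its lower end, standing in the wooden block; leave it. Origin: centre of its lower end.
- lock_collar: Steel collar, 32 mm outside, 17 mm bore, 13 mm high, lying on the bracket's plate about 48 mm to the +x side of the bushing axis; bystander. Origin: centre of its underside.
- hex_key: Small L-shaped hexagon key, 105 by 30 mm, 6 mm thick, lying on the bench on the -y side of the bracket's plate; bystander. Origin: middle of its long leg, at bench level.
- chuck_key: T-handled steel chuck key, 106 mm long with a 150 mm cross bar, 18 mm high, lying behind the work; bystander. Origin: on its shank, at bench level.
- oil_can: Copper oil can, 68 mm in diameter, 195 mm high with a thin spout, standing behind the work; bystander. Origin: centre of its underside.
- spanner: Steel spanner 200 mm long, lying on the bench at the robot's right, beyond the work; bystander. Origin: its middle, at bench level.
- brush: Chip brush 220 mm long, 42 mm wide and 20 mm high, lying on the bench at the robot's left, beyond the work; bystander. Origin: its middle, at bench level.
Things that resemble listed ones, but are neither listed nor needed, are in the scene too. What is shaped like the shouldered_shaft but blue or red is not meant.

How it is judged:
By the outcome, as a careful person would: the job done as asked, in the order asked, and still so for the second after the job is handed in, while the arm keeps its last pose, push and grip.
It also fails if it takes over 48 s, if anything falls off the work surface, if the arm or the gripper's body presses on something with over 40 N, if the wrist force passes 120 N, or if a joint passes its speed limit or range.

### The arm

A 6-joint arm with a two-finger parallel gripper is mounted at the origin on the work surface. World frame = base frame: x ahead of the robot, y to its left, z up, the work surface at z = 0. Lengths are in mm, angles in rad, forces in N, time in s.
With the tool pointing down it reaches from about 325 to 750 mm from the base axis. Payload 7.6 kg.
Tool frame: the origin (TCP) lies at the very end of the fingers, on their centre line; the grasp point (between the pads) lies 19 mm behind it (env.hold_point_z is the z of the grasp point in the tool frame, in mm); z points along the fingers, y is the line along which they close (so a half turn about z gives the same grasp; the last joint's range is limited). The gripper opens to 85 mm and grips with 20 to 120 N. Pads are 22 mm wide; open, the fingers measure 114 mm over their backs; the gripper's body (76 mm by 85 mm) begins 54 mm behind the grasp point. The pads swing forward as they close: fully open they stand 13 mm farther back than shut.
Start: joints at [1.193, 0.052, 1.401, -0, 1.689, -0.07], TCP at [159.039, 500.352, 231.323] pointing down, gripper open.
Joint ranges: [-2.9, 2.9], [-0.91, 2.17], [0.12, 2.37], [-1.06, 4.2], [0.26, 2.73], [-2.93, 2.93]. Speed limits (rad/s): [2.57, 2.57, 3.01, 3.14, 3.14, 3.14].

### API

Orientations are given as a unit quaternion [w, x, y, z].
In Python, from rig import env, cams gives the robot as it stands.
- The arm moves only by the tool move_arm, never from a script. Its argument "rows" is a list of rows, each a list of 2 entries, a list of its own where there are three numbers: the shift along the world's x, y, z each as a share of 0.12 m, from -1 to 1, then the turn, a rotation vector about the world's x, y, z each as a share of 180 degrees, from -1 to 1. In form: [[[x, y, z], [rx, ry, rz]], ...]. A call has 1 to 8 rows; each row shifts and turns the commanded pose from where the row before left it; what a row does not reach is not made up. A row lasts 1/10 s, in which the tool goes at most 50 mm and 8.59 degrees, less where a joint would pass 70% of its speed; a pose out of reach is approached as far as the arm can. A call with a number of a shift or a turn outside -1 to 1 is refused whole. A call with a gripper value outside its range is refused whole. "fingers" is the closure, from 0 (fully open) to 1 (shut), set as the call begins (left out, the last holds). The fingers move at their own pace and stop on an object; the grip force is fixed at half the most. Time passes only in rows, so rows that do not move let the fingers close. It gives the time, the measured TCP pose, the force, the opening and the grip force at its end, in the units of the state.
- env.observe(): the state, without advancing time (a new reading comes with each control period).
- cams.grab_frame(name): name is "side" or "top"; returns the picture (384x512x3 uint8, red, green, blue); there is no depth.
- cams.camera_info(name): a dict with "fx", "fy", "cx", "cy" (pixels), "R" (3x3) and "t" (3): a world point X has camera coordinates R X + t. Camera axes: x right, y down, z forward; pixel columns grow to the right and rows downward; lengths in mm; the calibration is good to about 2 mm. A picture is of the moment at which its call begins. camera_info takes no time and is no camera call.
- env.job_done(): hands the job in; it is judged then, once.
The state is a dict: "time": time; "joint_positions": joint angles; "dq": joint speeds; "joint_efforts": joint torques, N m; "position": TCP position; "tcp_rot": TCP orientation; "ft_force": force on the tool from outside, world axes, zero at the start; "ft_torque": the same for the moment, N m; "finger_gap": opening from 0.0 (shut) to 1.0 (fully open); "grasp_force": force on a finger pad.
Only numpy, scipy, OpenCV 4.12 (cv2) and the standard library are available. Lean on these libraries where they do the work, as an engineer would, in place of code of your own. Each camera call takes 0.05 s, during which the arm holds its last target. There are 200 camera calls.

## Working session

There is one attempt and no reset: what is moved stays moved. The work goes in short steps, Python scripts to look and compute and a tool call to move; the robot and the scene stay as the last step left them, time stands still between calls to the robot, and variables do not carry over. Pictures are saved under pics/ and viewed, at most 10 in all, crops included, and the job is handed in when it is done.

Besides the shell and the picture viewer there is one more tool, called after "Request:" as name(argument=value, ...) on one line, values as JSON. move_arm: Moves the arm, as the interface text tells. Its arguments: {"type":"object","properties":{"rows":{"type":"array","items":{"type":"array"}},"fingers":{"type":"number"}},"required":["rows"]}

```bash
mkdir -p pics; ls; python3 - <<'E'
from rig import env,cams
import cv2,numpy as np
for n in("top","side"):
    cv2.imwrite(f"pics/{n}0.png",cv2.resize(cams.grab_frame(n)[:,:,::-1],(800,600),interpolation=cv2.INTER_CUBIC))
    c=cams.camera_info(n);print(n,{k:np.round(v,3).tolist() for k,v in c.items()})
s=env.observe();print(s['time'],s['tcp_rot'],s['position'],env.hold_point_z)
E
```

```text
pics
top {'fx': 488.618, 'fy': 488.618, 'cx': 250.162, 'cy': 190.342, 'R': [[0.023, -1.0, 0.011], [-0.981, -0.025, -0.192], [0.192, -0.006, -0.981]], 't': [-21.09, 577.438, 1357.756]}
side {'fx': 362.053, 'fy': 362.053, 'cx': 250.128, 'cy': 189.345, 'R': [[0.748, -0.664, -0.008], [-0.433, -0.478, -0.764], [0.503, 0.575, -0.645]], 't': [-416.939, 307.079, 950.578]}
0.1 [-1.63394209e-04  1.53284318e-01  9.88181866e-01 -7.00484800e-04] [158.93500347 500.08776478 230.54790784] -18.700000000000003
```

View pics/top0.png

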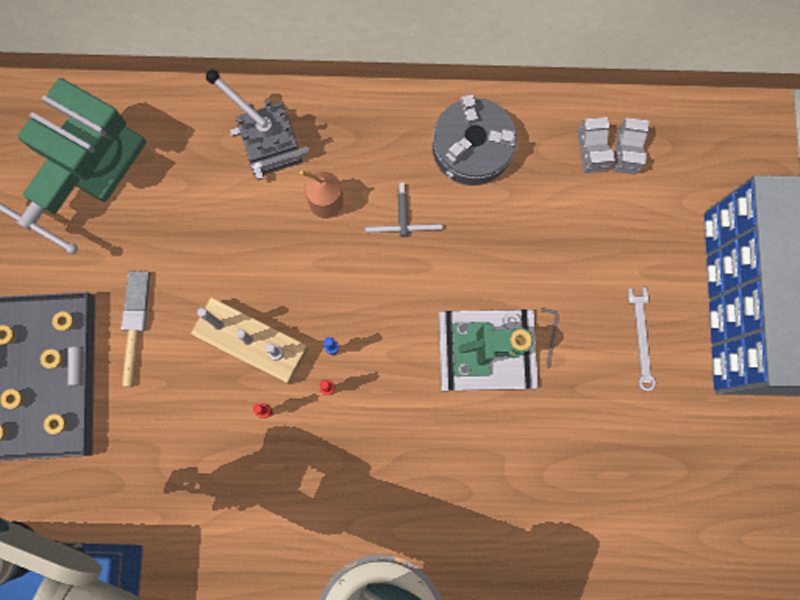

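View pics/side0.png

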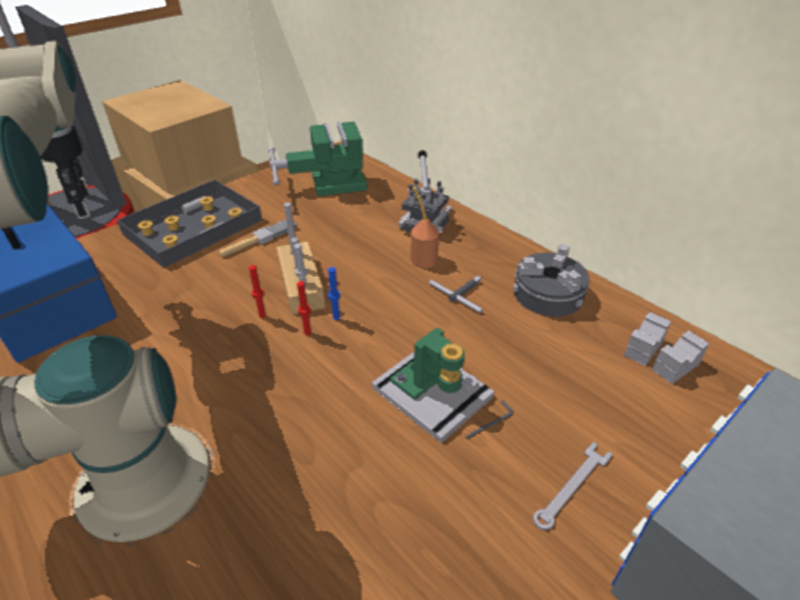

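```bash
python3 - <<'E'
from rig import env,cams
import cv2,numpy as np
def crop(n,x,y,w,h,k):
    im=cams.grab_frame(n)[y:y+h,x:x+w,::-1]
    return cv2.resize(im,(w*k,h*k),interpolation=cv2.INTER_CUBIC)
a=crop("top",118,183,80,62,5);b=crop("top",280,190,80,62,5)
cv2.imwrite("pics/t1.png",np.hstack([a,b]))
a=crop("side",160,125,80,100,5);b=crop("side",235,200,80,100,5)
cv2.imwrite("pics/s1.png",np.hstack([a,b]))
E
```

```text
(no output)
```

View pics/t1.png

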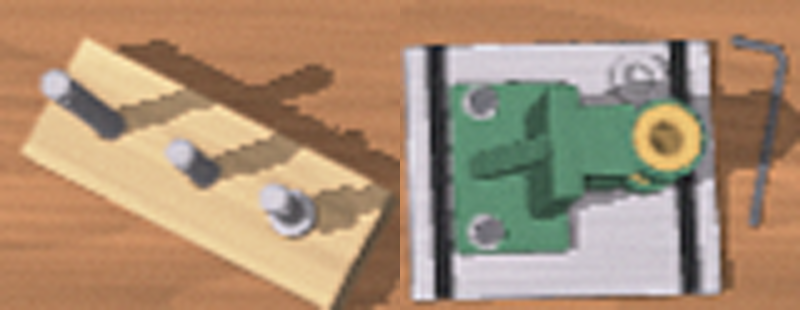

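View pics/s1.png

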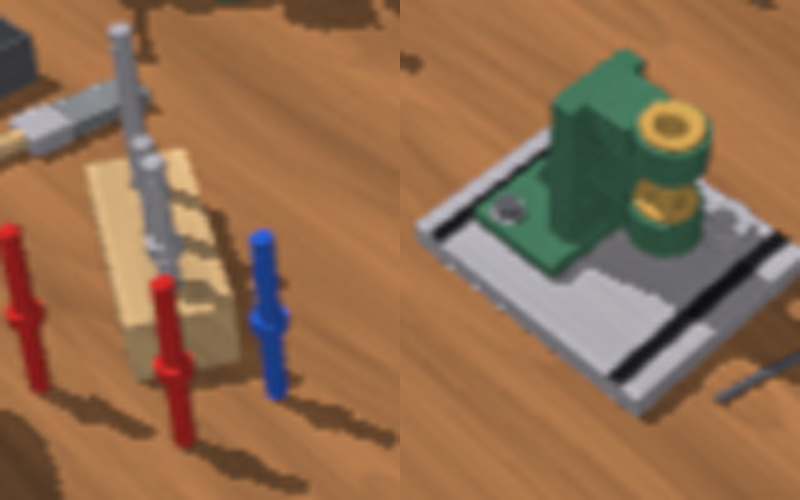

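The guide rod is in the left-most hole: its top is at crop (55,84) in the top view and (121,31) in the side view. The upper bushing's mouth is at (667,138) top and (672,125) side.

```bash
cat > h.py <<'E'
from rig import env,cams
import numpy as np
from scipy.optimize import least_squares
C={n:cams.camera_info(n) for n in("top","side")}
def proj(n,X):
    c=C[n];p=np.array(c["R"])@X+np.array(c["t"]);return np.array([c["fx"]*p[0]/p[2]+c["cx"],c["fy"]*p[1]/p[2]+c["cy"]])
def px(u,v,ox,oy,k=5): return np.array([(u+.5)/k-.5+ox,(v+.5)/k-.5+oy])
def at_z(n,p,z):
    r=least_squares(lambda q:proj(n,np.array([q[0],q[1],z]))-p,[450,0]);return r.x
def tri(pt,ps):
    r=least_squares(lambda X:np.r_[proj("top",X)-pt,proj("side",X)-ps],[450,0,150]);return r.x,r.fun
E
python3 - <<'E'
from h import *
np.set_printoptions(precision=1,suppress=True)
for nm,t,s,z in(("rod",px(55,84,118,183),px(121,31,160,125),185),("bush",px(267,138,280,190),px(272,125,235,200),143)):
    print(nm,at_z("top",t,z),at_z("side",s,z),*tri(t,s))
c=[at_z("top",px(*q,118,183),50) for q in((85,38),(22,152),(390,190))]
print(c, np.arctan2(*(c[0]-c[2])[::-1]))
b=[at_z("top",px(*q,280,190),18) for q in((5,47),(16,300),(310,42),(320,292))];print(b)
print(env.observe()["time"])
E
```

```text
rod [520.4 310.2] [519.7 305. ] [521.6 310.8 181.4] [ 0.1 -0.2 -0.3  0.1]
bush [ 492.9 -230.7] [ 493.4 -231.5] [ 493.3 -231.1  142.6] [ 0.1 -0.1 -0.2  0. ]
[array([570.8, 327.8]), array([503.3, 359.3]), array([486.6, 147.3])] 1.1341489330597283
[array([561.4, -98. ]), array([ 412.2, -106.1]), array([ 569. , -279.2]), array([ 421.2, -283.2])]
0.3
```

Request:
move_arm(rows=[[[0.251,-0.1326,0.05],[0,0,-0.0451]],[[0.251,-0.1326,0.05],[0,0,-0.0451]],[[0.251,-0.1326,0.05],[0,0,-0.0451]],[[0.251,-0.1326,0],[0,0,-0.0451]],[[0.251,-0.1326,0],[0,0,-0.0451]],[[0.251,-0.1326,0],[0,0,-0.0451]],[[0.251,-0.1326,0],[0,0,-0.0451]],[[0.251,-0.1326,0],[0,0,-0.0451]]], fingers=0)

```text
time: 1.1
position: [401.1, 372.2, 249.3]
tcp_rot: [0.0, 0.662, 0.749, 0.0]
ft_force: [-0.3, 0.4, -0.2]
finger_gap: 0.997
grasp_force: 0.0
```

Request:
move_arm(rows=[[[0.251,-0.1326,0],[0,0,-0.0451]],[[0.251,-0.1326,0],[0,0,-0.0451]],[[0.251,-0.1326,0],[0,0,-0.0451]],[[0.251,-0.1326,0],[0,0,-0.0451]],[[0,0,0],[0,0,0]],[[0,0,0],[0,0,0]],[[0,0,0],[0,0,0]],[[0,0,0],[0,0,0]]])

```text
time: 1.9
position: [519.7, 310.1, 249.6]
tcp_rot: [-0.0, 0.843, 0.538, 0.0]
ft_force: [-0.1, -0.5, 0.0]
finger_gap: 0.999
grasp_force: 0.0
```

Request:
move_arm(rows=[[[0.008,-0.005,-0.2],[0,0,0]],[[0,0,-0.2],[0,0,0]],[[0,0,-0.2],[0,0,0]],[[0,0,-0.2],[0,0,0]],[[0,0,-0.105],[0,0,0]],[[0,0,0],[0,0,0]],[[0,0,0],[0,0,0]]])

```text
time: 2.6
position: [521.6, 309.3, 141.9]
tcp_rot: [0.0, 0.843, 0.537, 0.001]
ft_force: [-0.5, 0.4, -0.2]
finger_gap: 1.0
grasp_force: 0.0
```

Request:
move_arm(rows=[[[0,0,0],[0,0,0]],[[0,0,0],[0,0,0]],[[0,0,0],[0,0,0]],[[0,0,0],[0,0,0]],[[0,0,0],[0,0,0]],[[0,0,0],[0,0,0]],[[0,0,0],[0,0,0]],[[0,0,0],[0,0,0]]], fingers=1)

```text
time: 3.4
position: [521.4, 308.9, 141.1]
tcp_rot: [-0.0, 0.844, 0.537, 0.0]
ft_force: [-1.0, 0.4, 2.5]
finger_gap: 0.17
grasp_force: 58.5
```

Request:
move_arm(rows=[[[0,0,0.1],[0,0,0]],[[0,0,0.15],[0,0,0]],[[0,0,0.2],[0,0,0]],[[0,0,0.2],[0,0,0]],[[0,0,0.25],[0,0,0]],[[0,0,0.25],[0,0,0]],[[0,0,0.25],[0,0,0]],[[0,0,0.1],[0,0,0]]])

```text
time: 4.2
position: [521.8, 308.9, 324.5]
tcp_rot: [0.0, 0.844, 0.537, 0.002]
ft_force: [-0.3, -0.0, -1.9]
finger_gap: 0.17
grasp_force: 58.7
```

Request:
move_arm(rows=[[[-0.015,-0.15,0],[0,0,0]],[[-0.015,-0.25,0],[0,0,0]],[[-0.015,-0.3,0],[0,0,0]],[[-0.015,-0.3,0],[0,0,0]],[[-0.015,-0.3,0],[0,0,0]],[[-0.015,-0.3,0],[0,0,0]],[[-0.015,-0.3,0],[0,0,0]],[[-0.015,-0.3,0],[0,0,0]]])

```text
time: 5.0
position: [506.5, 43.3, 319.7]
tcp_rot: [-0.0, 0.844, 0.537, -0.001]
ft_force: [-0.2, 0.1, -2.2]
finger_gap: 0.169
grasp_force: 58.7
```

Request:
move_arm(rows=[[[-0.015,-0.3,0],[0,0,0]],[[-0.015,-0.3,0],[0,0,0]],[[-0.015,-0.3,0],[0,0,0]],[[-0.015,-0.3,0],[0,0,0]],[[-0.015,-0.3,0],[0,0,0]],[[-0.015,-0.3,0],[0,0,0]],[[-0.015,-0.3,0],[0,0,0]],[[-0.018,-0.2,-0.1],[0,0,0]]])

```text
time: 5.8
position: [492.0, -233.6, 309.0]
tcp_rot: [0.001, 0.844, 0.536, 0.0]
ft_force: [0.5, -0.2, -1.6]
finger_gap: 0.171
grasp_force: 58.7
```

Request:
move_arm(rows=[[[0,-0.1,-0.1],[0,0,0]],[[0,0,0],[0,0,0]],[[0,0,0],[0,0,0]],[[0,0,0],[0,0,0]],[[0,0,0],[0,0,0]]])

```text
time: 6.3
position: [492.7, -242.2, 297.6]
tcp_rot: [0.001, 0.843, 0.538, 0.0]
ft_force: [-0.1, -0.2, -2.1]
finger_gap: 0.167
grasp_force: 58.7
```

```bash
cat > look.py <<'E'
import sys,cv2
from h import *
def crop(n,x,y,w,h,k):
    return cv2.resize(cams.grab_frame(n)[y:y+h,x:x+w,::-1],(w*k,h*k),interpolation=cv2.INTER_CUBIC)
cv2.imwrite(sys.argv[1],np.hstack([crop("top",280,170,80,80,5),crop("side",235,160,80,80,5)]))
E
python3 look.py pics/a1.png
```

```text
(no output)
```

View pics/a1.png

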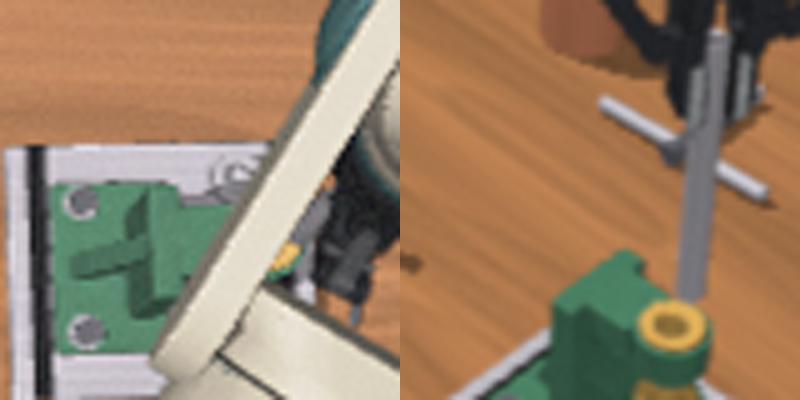

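```bash
python3 - <<'E'
from h import *
np.set_printoptions(precision=2,suppress=True)
s=env.observe();print(s["position"])
z=171.5
tip=px(290,297,235,160);top=px(318,33,235,160);b=px(272,325,235,160)
print("tip",tip,at_z("side",tip,z),"top",top,at_z("side",top,z+170),"bush",at_z("side",b,143))
p=s["position"]
for zz in(z,z+170):print(proj("side",np.array([p[0],p[1],zz])))
for d in np.eye(3)*10:print(proj("side",np.array([p[0],p[1],z])+d)-proj("side",np.array([p[0],p[1],z])))
E
```

```text
[ 492.56 -242.51  297.38]
tip [292.6 219. ] [ 493.82 -241.77] top [298.2 166.2] [ 496.88 -241.03] bush [ 493.45 -231.5 ]
[292.48 219.38]
[297.4  167.23]
[ 2.62 -1.8 ]
[-2.77 -1.99]
[ 0.26 -2.73]
```

```bash
cat > axis.py <<'E'
import cv2
from h import *
np.set_printoptions(precision=2,suppress=True)
K=5
def measure(z0,v0,v1):
    im=cams.grab_frame("side").astype(float); sat=im.max(2)-im.min(2)
    p=env.observe()["position"]; out=[]
    for v in range(v0,v1):
        zz=least_squares(lambda q:proj("side",np.array([p[0],p[1],q[0]]))[1]-v,[200]).x[0]
        u=proj("side",np.array([p[0],p[1],zz]))[0]
        us=np.arange(int(u)-9,int(u)+10); w=np.clip(1-sat[v,us]/np.median(sat[v,us[[0,1,2,-3,-2,-1]]]),0,1); w[w<.25]=0
        out.append((v,zz,u,(w*us).sum()/w.sum(),w.sum()))
    return np.array(out)
if __name__=="__main__":
    import sys
    o=measure(0,int(sys.argv[1]),int(sys.argv[2])); print(env.observe()["position"]); print(o)
    d=o[:,3]-o[:,2]; f=np.polyfit(o[:,1],d,1); print("px offset vs z",f,np.polyval(f,[150,171,300]))
E
python3 axis.py 186 220
python3 - <<'E'
import cv2
from h import *
im=cams.grab_frame("side")[210:245,270:305].astype(int)
r,g,b=im[...,0],im[...,1],im[...,2]
m=((r-b>60)&(g-b>35)&(r>130)).astype(np.uint8)
for row in m: print(''.join('.#'[x] for x in row))
E
```

```text
[ 492.51 -242.65  297.24]
[[186.   285.14 295.66 292.96   8.97]
 [187.   281.99 295.57 292.1   11.24]
 [188.   278.83 295.47 292.1   11.47]
 [189.   275.66 295.38 292.23  11.41]
 [190.   272.47 295.28 292.42  11.01]
 [191.   269.27 295.19 292.6   10.83]
 [192.   266.05 295.09 293.56  11.35]
 [193.   262.81 295.   295.5   11.14]
 [194.   259.56 294.9  296.92  10.75]
 [195.   256.3  294.81 297.42  10.45]
 [196.   253.01 294.72 297.26   8.98]
 [197.   249.72 294.62 296.71   7.67]
 [198.   246.41 294.53 295.62   7.03]
 [199.   243.08 294.43 294.63   6.3 ]
 [200.   239.73 294.34 294.07   6.1 ]
 [201.   236.37 294.24 294.08   6.06]
 [202.   233.   294.15 294.02   5.93]
 [203.   229.61 294.05 293.96   5.94]
 [204.   226.2  293.96 293.9    5.85]
 [205.   222.77 293.86 293.89   5.89]
 [206.   219.33 293.77 293.64   6.23]
 [207.   215.87 293.68 293.52   6.03]
 [208.   212.4  293.58 293.47   5.97]
 [209.   208.91 293.49 293.2    5.79]
 [210.   205.4  293.39 293.19   5.8 ]
 [211.   201.87 293.3  293.16   5.87]
 [212.   198.33 293.2  293.03   5.79]
 [213.   194.76 293.11 293.01   5.79]
 [214.   1
[... 827 characters left out ...]
#######..#######
.............#############..#######
..............############..#######
...............##########...#######
................#######.....#######
...........................########
...........................########
...........................########
...........................########
...........................########
..........................#########
............................#######
.............###.............######
.............##.#######........####
............##..####..##.........##
............########..##..........#
.............######...#............
.............##########............
...............######..............
...................................
```

Request:
move_arm(rows=[[[-0.003,0.086,0],[0,0,0]],[[0,0,-0.1],[0,0,0]],[[0,0,-0.1],[0,0,0]],[[0,0,0],[0,0,0]],[[0,0,0],[0,0,0]],[[0,0,0],[0,0,0]]])

```text
time: 7.1
position: [492.0, -233.0, 273.0]
tcp_rot: [0.0, 0.844, 0.537, 0.0]
ft_force: [0.1, 0.0, -1.9]
finger_gap: 0.166
grasp_force: 58.7
```

```bash
python3 - <<'E'
import cv2
from h import *
cv2.imwrite("pics/a2.png",cv2.resize(cams.grab_frame("side")[160:240,260:320,::-1],(600,600)[:1]+(600,) if 0 else (450,600),interpolation=cv2.INTER_CUBIC))
print(env.observe()["position"])
E
python3 axis.py 200 226
```

```text
[ 492.02423984 -233.07664368  273.17874585]
[ 492.03 -233.04  273.22]
[[200.   233.64 291.24 291.09   5.98]
 [201.   230.25 291.16 291.05   5.89]
 [202.   226.84 291.07 291.05   5.95]
 [203.   223.41 290.98 290.99   6.02]
 [204.   219.97 290.89 290.89   5.88]
 [205.   216.51 290.81 290.85   5.84]
 [206.   213.03 290.72 290.58   6.25]
 [207.   209.54 290.63 290.48   6.04]
 [208.   206.03 290.55 290.3    5.73]
 [209.   202.5  290.46 290.25   5.7 ]
 [210.   198.96 290.37 289.27   6.46]
 [211.   195.39 290.28 288.98   6.28]
 [212.   191.81 290.2  288.53   6.78]
 [213.   188.22 290.11 288.26   6.89]
 [214.   184.6  290.02 288.06   6.42]
 [215.   180.97 289.94 287.97   7.04]
 [216.   177.32 289.85 287.57   7.46]
 [217.   173.65 289.76 287.48   8.19]
 [218.   169.96 289.67 287.59   7.62]
 [219.   166.25 289.59 287.41   7.88]
 [220.   162.53 289.5  287.38   7.85]
 [221.   158.78 289.41 287.53   6.91]
 [222.   155.02 289.33 287.77   5.6 ]
 [223.   151.24 289.24 288.62   4.79]
 [224.   147.44 289.15 289.07   4.01]
 [225.   143.62 289.06 292.5    0.54]]
px offset vs z [ 0.01 -2.63] [-1.23 -1.04  0.17]
```

View pics/a2.png

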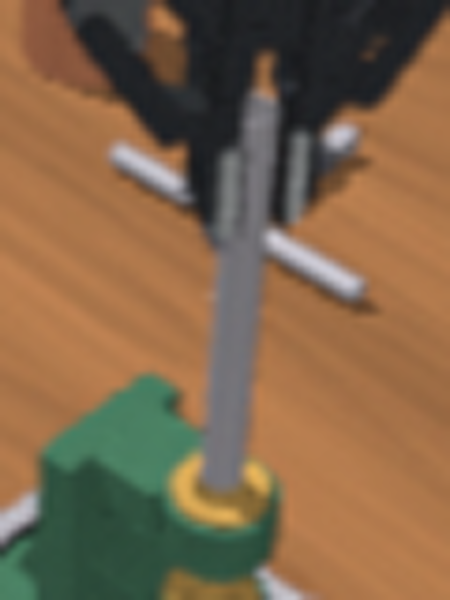

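Request:
move_arm(rows=[[[0.012,0.012,0],[0,0,0]],[[0,0,-0.05],[0,0,0]],[[0,0,-0.03],[0,0,0]],[[0,0,-0.03],[0,0,0]],[[0,0,0],[0,0,0]],[[0,0,0],[0,0,0]]])

```text
time: 7.8
position: [493.3, -231.4, 259.4]
tcp_rot: [-0.0, 0.844, 0.537, -0.0]
ft_force: [-0.6, 0.3, -3.3]
finger_gap: 0.171
grasp_force: 58.7
```

Request:
move_arm(rows=[[[0,0,-0.05],[0,0,0]],[[0,0,-0.05],[0,0,0]],[[0,0,-0.05],[0,0,0]],[[0,0,-0.05],[0,0,0]],[[0,0,0],[0,0,0]],[[0,0,0],[0,0,0]]])

```text
time: 8.4
position: [493.3, -231.4, 235.4]
tcp_rot: [-0.0, 0.844, 0.537, -0.0]
ft_force: [-1.1, -0.5, -1.6]
finger_gap: 0.169
grasp_force: 58.7
```

Request:
move_arm(rows=[[[0,0,-0.06],[0,0,0]],[[0,0,-0.06],[0,0,0]],[[0,0,-0.05],[0,0,0]],[[0,0,-0.04],[0,0,0]],[[0,0,-0.04],[0,0,0]],[[0,0,0],[0,0,0]],[[0,0,0],[0,0,0]]])

```text
time: 9.1
position: [493.4, -231.5, 205.6]
tcp_rot: [0.0, 0.844, 0.537, 0.0]
ft_force: [-0.0, 0.9, -1.9]
finger_gap: 0.168
grasp_force: 58.7
```

Request:
move_arm(rows=[[[0,0,-0.06],[0,0,0]],[[0,0,-0.06],[0,0,0]],[[0,0,-0.06],[0,0,0]],[[0,0,-0.06],[0,0,0]],[[0,0,-0.04],[0,0,0]],[[0,0,-0.024],[0,0,0]],[[0,0,0],[0,0,0]],[[0,0,0],[0,0,0]]])

```text
time: 9.9
position: [493.5, -231.5, 169.3]
tcp_rot: [0.0, 0.844, 0.537, 0.0]
ft_force: [-1.2, 0.6, -2.4]
finger_gap: 0.171
grasp_force: 58.8
```

```bash
python3 - <<'E'
import cv2
from h import *
f=cams.grab_frame("side")
cv2.imwrite("pics/a3.png",cv2.resize(f[180:270,250:330,::-1],(533,600),interpolation=cv2.INTER_CUBIC))
p=env.observe()["position"];print(p)
for z in (213,143,58,43):
    q=proj("side",np.array([493.3,-231.4,z]));print(z,q,(q-[250,180]+.5)*6.667-.5)
E
```

```text
[ 493.5291765  -231.5192095   169.44309124]
213 [290.59475656 205.46039035] [273.47874197 172.57792247]
143 [288.93454097 224.60640189] [262.41008464 300.2243814 ]
58 [287.1144823  245.59576286] [250.27575349 440.16045099]
43 [286.81324572 249.06969659] [248.26740924 463.32116719]
```

View pics/a3.png

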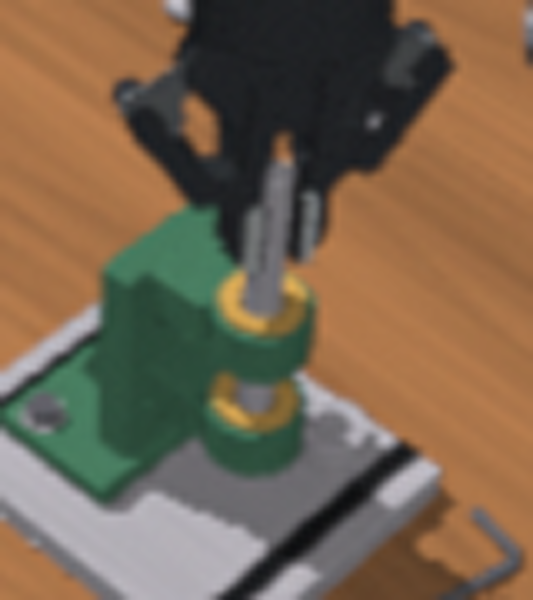

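The rod is seen passing through both bushings. Its top edge, at crop (284,160), matches the height expected with the tip 43 mm above the bench. Forces are near zero.

```bash
python3 -c "
from rig import env
print(env.job_done())"
```

```text
the job is handed in; nothing more can be done
None
```

I handed the job in at about 10 s. The guide rod is still gripped upright through both bushings, with about 15 mm below the lower one; that length is worked out from the arm's height, as the boss hides the tip from the side camera.

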